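# Clamp a bead in the cam vise and hold it for reaming

### The job

I want to ream the bore of the tall bead: take it out of the sorting tray, stand it upright in the open bead vise between the V jaw and the sliding jaw, and let go of it. Then take the upright black handle of the spring-return cam lever, swing it round to the cam's highest lift, where the lever points straight away from the jaws along the vise's length, and keep holding it there: finish with the handle still in the grip, because the lever springs open when released. Leave the other beads in the tray.

Things in the scene. Friction and masses are not known exactly. Their poses are not given: they have to be found in the camera images.
- tall_bead_mid (a point): Centre (half-way up) of the loose tall bead: a plain upright glass tube bead, 25 mm in diameter, 34 mm tall, 8 mm bore, about 35 g; by far the tallest of the four ivory glass beads in the tray. z axis along its bore. It starts upright, alone in one of the compartments (any of the four).
- bead_tray: Fixed wooden sorting tray, 124 x 124 x 11 mm (x, y, z), origin under its centre: 2 x 2 compartments, 56 x 56 mm each, walls 4 mm thick, floor 4 mm above the table, wall tops 11 mm above the table. One bead stands in each compartment.
- bead_vise: Fixed metal bead vise, base 60 x 190 x 14 mm, origin under its centre, z up, y along its length: fixed V jaw at the +y end, cam and lever at the -y end. Jaws 20 to 25 mm wide in x, tops 30 mm above the table (the bead stands 18 mm proud); 9 mm high rails 11 to 19 mm either side of the middle, only from y = -0.021 to 0.019. Open, the jaws leave the bead about 9 mm of play along y.
- vise_nest (a point): Point on the bed (14 mm above the table, over an 8 mm hole) where the bead's axis ends up when clamped in the V jaw; axes as the vise. Set the bead down about 4 mm to the -y side of it (0 to 8 mm will do) and within 3 mm in x, clear of both jaws; the sliding jaw pushes it home.
- vise_pad: Sprung face of the sliding jaw, 20 mm wide and 16 mm tall, origin at the foot of its face toward the bead; it moves along the vise's +y as the cam turns, 11.3 mm in all, and presses the bead with about 10 N at full lift.
- lever_pivot (a point): Point on the vertical axis of the cam lever, 64 mm above the table (the same height as handle_mid); axes as the vise. The highest thing round it, the cap nut, ends 54 mm above the table.
- handle_mid (a point): Grip point on the upright black handle at the end of the cam lever: a cylinder 18 mm in diameter, free to spin on its own axis, from 35 to 78 mm above the table; this point is on its axis, 64 mm above the table and 75 mm from the lever pivot. The steel arm it stands on ends 35 mm above the table.
- lever_handle: The same upright handle; origin on its axis at its foot, 35 mm above the table. It turns freely, so its x and y axes mean nothing.
- cam_lever (a joint): Cam lever angle, rad, growing clockwise seen from above. 0: open, where a spring returns it (the lever points to the vise's +x, 15 degrees toward +y). 1.833 (105 degrees): highest lift, the lever points along the vise's -y, straight away from the jaws. It turns on to 2.18, but the jaw backs off again past 1.833. Return spring: 1 to 4 N at the handle.
- disc_bead_mid (a point): Centre of another bead of the same glass, a flat disc 34 mm across and 9 mm high, standing in a compartment of the tray; to be left there.
- short_bead_mid (a point): Centre of another bead of the same glass, a short tube 21 mm across and 13 mm high, standing in a compartment of the tray; to be left there.
- ring_bead_mid (a point): Centre of another bead of the same glass, a ring 30 mm across with a 15 mm bore, 12 mm high, standing in a compartment of the tray; to be left there.
Things that resemble listed ones, but are neither listed nor needed, are in the scene too. What is shaped like the part that bears tall_bead_mid but orange is not meant.

How it is judged:
By the outcome, as a careful person would: the job done as asked, in the order asked, and still so for the second after the job is handed in, while the arm keeps its last pose, push and grip.
It also fails if it takes over 53 s, if anything falls off the work surface, if the arm or the gripper's body presses on something with over 40 N, if the wrist force passes 120 N, or if a joint passes its speed limit or range.

### The arm

A 6-joint arm with a two-finger parallel gripper is mounted at the origin on the work surface; the furniture and walls round the work are solid. World frame = base frame: x ahead of the robot, y to its left, z up, the work surface at z = 0. Lengths are in m, angles in rad, forces in N, time in s.
With the tool pointing down it reaches from about 0.35 to 0.775 m from the base axis. Payload 5.5 kg.
Tool frame: the origin (TCP) lies between the finger pads; the fingertips stand 19 mm ahead of it and the grasp point (between the pads) is the TCP; z points along the fingers, y is the line along which they close (so a half turn about z gives the same grasp; the last joint's range is limited). The gripper opens to 85 mm and grips with 20 to 120 N. Pads are 22 mm wide; open, the fingers measure 114 mm over their backs; the gripper's body (76 mm by 85 mm) begins 54 mm behind the grasp point. The pads swing forward as they close: fully open they stand 13 mm farther back than shut.
Start: joints at [-1.432, 0.313, 0.046, 1.304, 0, 1.431], TCP at [0.158, -0.553, 0.218] pointing down, gripper open.
Joint ranges: [-2.76, 2.76], [-0.86, 1.69], [-1.03, 1.26], [-2.2, 2.34], [-1.47, 1.5], [-3.14, 3.14]. Speed limits (rad/s): [2.57, 2.57, 3.14, 3.14, 3.14, 3.14].

### API

Orientations are given as a 3x3 rotation matrix whose columns are the frame's x, y, z axes.
In Python, from plant import status, optics, order gives the robot as it stands. The module is installed in compiled form; this text tells all that it offers.
- The arm moves only by the shell command python3 -m handwheel 'ROWS' [FORCE]. ROWS is JSON, a list of rows, each a list of 3 entries, a list of its own where there are three numbers: the closure, from -1 (fully open) to 1 (shut), then the shift along the tool's x, y, z in cm, then the turn about the tool's z in rad. In form: [[claw, [x, y, z], roll], ...]. A call has 1 to 5 rows; each row is the pose to reach, as a shift and turn from the pose commanded when the call began, along the tool's axes at that moment; what a row does not reach only later rows make up. A row lasts 1/12 s, in which the tool goes at most 41.7 mm and 7.16 degrees, less where a joint would pass 70% of its speed; a pose out of reach is approached as far as the arm can. A call with a gripper value outside its range is refused whole. The fingers move at their own pace and stop on an object; FORCE is the grip in N (left out, the last holds). Time passes only in rows, so rows that repeat a pose let the fingers close. It gives the time, the measured TCP pose, the force, the opening and the grip force at its end, in the units of the state.
- status.observe(): the state, without advancing time (a new reading comes with each control period).
- optics.get_image(name): name is "scene" or "top"; returns a dict with "pixels" (400x640x3 uint8, red, green, blue), "vfov" (degrees; the focal length in pixels is half the picture's height over the tangent of half this angle, whatever the lens; pixels are square), "cx", "cy" (the principal point, pixels), "k1" (the pictures are not rectified: a ray, as slopes to the right and down, at radius r is drawn at 1 + k1 r^2 times it, then the intrinsics apply), "pose" (4x4, takes a point from camera to world coordinates). Camera axes: x right, y up, looking along -z (the intrinsics and any distortion apply to the point x, -y, -z); pixel columns grow to the right and rows downward; lengths in m; the calibration is good to about 2 mm. A picture is of the moment at which its call begins. There is no depth.
- order.hand_in(): hands the job in; it is judged then, once.
The state is a dict: "t": time; "q": joint angles; "dq": joint speeds; "effort": joint torques, N m; "tcp_pos": TCP position; "tcp_rot": TCP orientation; "force": force on the tool from outside, world axes, zero at the start; "torque": the same for the moment, N m; "gripper_width": finger opening in m; "gripper_force": force on a finger pad.
Only numpy, scipy, OpenCV 4.12 (cv2) and the standard library are available. Lean on these libraries where they do the work, as an engineer would, in place of code of your own. Each camera call takes 0.05 s, during which the arm holds its last target. There are 200 camera calls.

## Working session

There is one attempt and no reset: what is moved stays moved. The work goes in short steps, Python scripts to look and compute and a shell command to move; the robot and the scene stay as the last step left them, time stands still between calls to the robot, and variables do not carry over. Pictures are saved under pics/ and viewed, at most 10 in all, crops included, and the job is handed in when it is done.

```bash
mkdir -p pics; cat > h.py <<'E'
import numpy as np, cv2
from plant import status, optics, order
def grab(n):
    d=optics.get_image(n); return d
def save(d,f): cv2.imwrite('pics/'+f, d['pixels'][:,:,::-1])
def K(d):
    f=200/np.tan(np.radians(d['vfov'])/2); return f
def ray(d,u,v):
    f=K(d); x=(u-d['cx'])/f; y=(v-d['cy'])/f
    rd=np.hypot(x,y); r=rd
    for _ in range(30): r=rd/(1+d['k1']*r*r)
    s=r/rd if rd>0 else 1
    P=np.array(d['pose']); return P[:3,3], P[:3,:3]@np.array([x*s,-y*s,-1])
def onz(d,u,v,z):
    o,r=ray(d,u,v); return o+r*(z-o[2])/r[2]
def proj(d,p):
    P=np.array(d['pose']); c=P[:3,:3].T@(np.array(p)-P[:3,3]); x=c[0]/-c[2]; y=-c[1]/-c[2]
    k=1+d['k1']*(x*x+y*y); f=K(d); return d['cx']+f*k*x, d['cy']+f*k*y
E
python3 - <<'E'
from h import *
for n in('scene','top'):
    d=grab(n); save(d,n+'0.png'); print(n,d['vfov'],d['cx'],d['cy'],d['k1'],np.round(d['pose'],3).tolist())
s=status.observe(); print(s['t'],s['tcp_pos'],np.round(s['tcp_rot'],3).tolist(),s['gripper_width'],s['force'])
E
```

```text
scene 46.53557466462145 318.1443284222792 202.93509355311178 -0.008872353034200328 [[0.448, 0.657, -0.606, -0.053], [-0.894, 0.324, -0.31, -0.442], [-0.007, 0.681, 0.732, 0.702], [0.0, 0.0, 0.0, 1.0]]
top 43.50338618139174 325.02725779493727 193.78527873676046 0.00450851354281837 [[0.001, 0.993, -0.121, 0.371], [-1.0, 0.001, 0.001, -0.161], [0.001, 0.121, 0.993, 0.954], [0.0, 0.0, 0.0, 1.0]]
0.1 [ 0.15814512 -0.55234284  0.21670847] [[0.961, 0.275, -0.0], [0.275, -0.961, 0.002], [0.0, -0.002, -1.0]] 0.08543037623952596 [-0.30196942 -0.3590079  -0.41549658]
```

View pics/scene0.png

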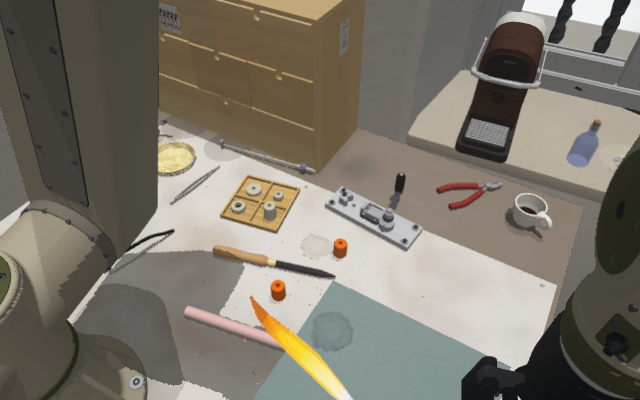

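View pics/top0.png

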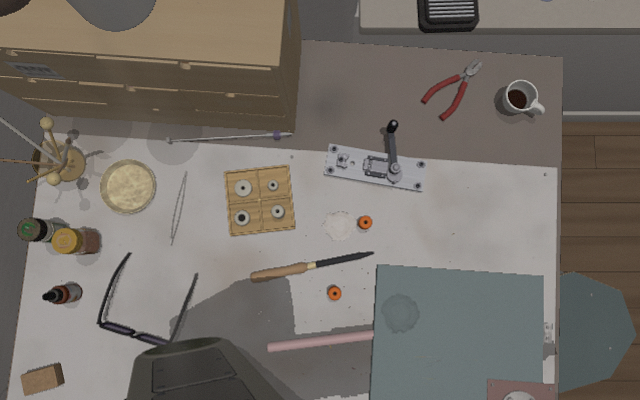

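The scene view shows the tray near (262,203), with the tall bead at about (270,211), and the vise from (330,198) to (418,238) with the black handle at (400,182). In the top view the tray is at (260,200), the tall bead at about (278,211), the vise at (375,168) and the handle top at (392,126). I'll enlarge both.

```bash
python3 - <<'E'
import cv2,numpy as np
t=cv2.imread('pics/top0.png');s=cv2.imread('pics/scene0.png')
a=cv2.resize(t[110:245,220:440],None,fx=3.6,fy=3.6,interpolation=cv2.INTER_CUBIC)
b=cv2.resize(s[160:260,215:435],None,fx=3.6,fy=3.6,interpolation=cv2.INTER_CUBIC)
cv2.imwrite('pics/ct.png',a);cv2.imwrite('pics/cs.png',b)
E
```

```text
(no output)
```

View pics/ct.png

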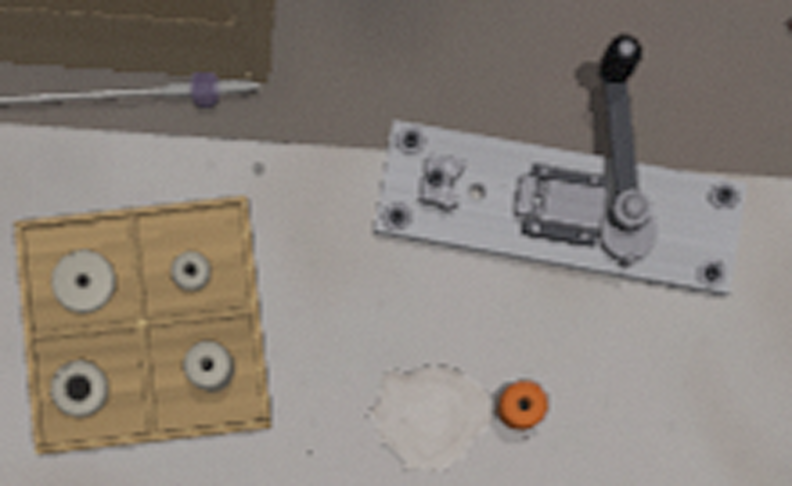

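View pics/cs.png

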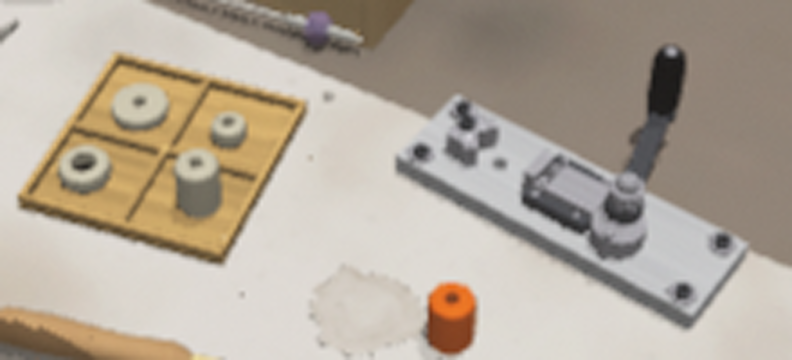

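The enlarged views show these features:

| Feature | Top crop | Scene crop |
|---|---|---|
| Tall bead bore | (207,364) | (196,162) |
| Nest hole | (477,190) | (500,162) |
| Cap nut | (631,205) | (629,182) |
| Handle top | (627,46) | (671,50) |

Next I'll turn these into positions.

```bash
cat > m.py <<'E'
from h import *
T=grab('top');S=grab('scene')
t=lambda x,y:((x+.5)/3.6-.5+220,(y+.5)/3.6-.5+110)
s=lambda x,y:((x+.5)/3.6-.5+215,(y+.5)/3.6-.5+160)
def tri(a,b):
    o1,r1=ray(T,*a);o2,r2=ray(S,*b)
    A=np.array([r1,-r2]).T; k=np.linalg.lstsq(A,o2-o1,rcond=None)[0]
    p,q=o1+k[0]*r1,o2+k[1]*r2; return (p+q)/2,np.linalg.norm(p-q)
for n,a,b,z in [('bead',(207,364),(196,162),.038),('nest',(477,190),(500,162),.014),('nut',(631,205),(629,182),.054),('handle',(627,46),(671,50),.078)]:
    p,e=tri(t(*a),s(*b)); print(n,'T',onz(T,*t(*a),z).round(4),'S',onz(S,*s(*b),z).round(4),'tri',p.round(4),e.round(4))
C=[onz(T,*t(*c),.014) for c in [(393,122),(373,232),(727,292),(744,182)]]
for c in C: print(c.round(4))
print('len',[np.linalg.norm(C[i]-C[(i+1)%4]).round(4) for i in range(4)], 'yaw of +y', [(C[0]-C[3]).round(4),(C[1]-C[2]).round(4)], np.mean(C,0).round(4))
# masks: bead tops ivory, screw/dark
im=T['pixels'][:,:,::-1].copy(); hsv=cv2.cvtColor(im,cv2.COLOR_BGR2HSV)
m=((hsv[:,:,2]<60)).astype(np.uint8); sub=np.zeros_like(m); sub[110:200,320:440]=m[110:200,320:440]
n,l,st,ce=cv2.connectedComponentsWithStats(sub)
for i in range(1,n):
    if st[i,4]>5: print('dark',ce[i].round(1),st[i,4],onz(T,*ce[i],.014).round(4))
E
python3 m.py
```

```text
bead T [ 0.4511 -0.0745  0.038 ] S [ 0.4506 -0.0775  0.038 ] tri [ 0.4519 -0.0752  0.0355] 0.0022
nest T [ 0.5456 -0.2138  0.014 ] S [ 0.5442 -0.2168  0.014 ] tri [ 0.5468 -0.2148  0.0103] 0.0019
nut T [ 0.5306 -0.2894  0.054 ] S [ 0.5262 -0.2958  0.054 ] tri [ 0.533  -0.2923  0.0451] 0.0036
handle T [ 0.6065 -0.2852  0.078 ] S [ 0.605  -0.2874  0.078 ] tri [ 0.6076 -0.2862  0.0751] 0.0013
[ 0.5822 -0.1694  0.014 ]
[ 0.5231 -0.1588  0.014 ]
[ 0.4914 -0.3447  0.014 ]
[ 0.5501 -0.355   0.014 ]
len [np.float64(0.0601), np.float64(0.1886), np.float64(0.0596), np.float64(0.1884)] yaw of +y [array([0.0321, 0.1856, 0.    ]), array([0.0317, 0.1859, 0.    ])] [ 0.5367 -0.257   0.014 ]
dark [389.7 132.4] 160 [ 0.6042 -0.2861  0.014 ]
dark [421.  163.7] 6 [ 0.5434 -0.3448  0.014 ]
dark [390.4 171. ] 11 [ 0.5292 -0.2863  0.014 ]
dark [368.5 174.8] 8 [ 0.5219 -0.2447  0.014 ]
dark [376.3 176.2] 6 [ 0.5192 -0.2595  0.014 ]
dark [417.1 185.2] 8 [ 0.5019 -0.3365  0.014 ]
```

```bash
cat > go.py <<'E'
import sys; from h import *
def go(*a):
    s=status.observe(); R=np.array(s['tcp_rot']); p=np.array(s['tcp_pos'])
    print('t %.2f'%s['t'],'p',p.round(4),'yawY %.1f'%np.degrees(np.arctan2(R[1,1],R[0,1])),'w %.4f'%s['gripper_width'],'gf %.1f'%s['gripper_force'],'F',np.round(s['force'],1),'q',np.round(s['q'],2))
    if a:
        print('shift cm',(R.T@(np.array(a[:3])-p)*100).round(2),'roll',round(-((np.radians(a[3])-np.arctan2(R[1,1],R[0,1])+np.pi)%(2*np.pi)-np.pi),3))
if __name__=='__main__': go(*map(float,sys.argv[1:]))
E
R='0'
python3 -m handwheel '[[-1,[13.8,-12.6,0],0],[-1,[13.8,-12.6,0],0],[-1,[13.8,-12.6,0],0],[-1,[13.8,-12.6,0],0],[-1,[13.8,-12.6,0],0]]'
python3 go.py 0.451 -0.076 0.12 -9.8
```

```text
t: 0.62
tcp_pos: [0.2573, -0.3895, 0.2174]
tcp_rot: [[0.961, 0.277, 0.0], [0.277, -0.961, 0.002], [0.001, -0.002, -1.0]]
force: [1.1, 0.4, -0.3]
gripper_width: 0.0853
gripper_force: 0.0
t 0.62 p [ 0.2573 -0.3895  0.2174] yawY -73.9 w 0.0853 gf 0.0 F [ 1.1  0.4 -0.3] q [-1.16  0.11 -0.22  1.25  0.    1.7 ]
shift cm [ 27.29 -24.74   9.81] roll -1.119
```

```bash

python3 -m handwheel '[[-1,[13.8,-12.6,0],0],[-1,[13.8,-12.6,0],0],[-1,[13.8,-12.6,0],0],[-1,[13.8,-12.6,0],0],[-1,[13.8,-12.6,0],0]]' >/dev/null
python3 -m handwheel '[[-1,[13.4,-12,0],0],[-1,[13.4,-12,0],0],[-1,[13.4,-12,0],0],[-1,[13.4,-12,0],0],[-1,[13.4,-12,0],0]]'  >/dev/null
python3 -m handwheel '[[-0.3,[0,0,0],-0.12],[-0.3,[0,0,0],-0.24],[-0.3,[0,0,0],-0.36],[-0.3,[0,0,0],-0.48],[-0.3,[0,0,0],-0.6]]' >/dev/null
python3 -m handwheel '[[-0.3,[0,0,0],-0.12],[-0.3,[0,0,0],-0.24],[-0.3,[0,0,0],-0.36],[-0.3,[0,0,0],-0.48],[-0.3,[0,0,0],-0.52]]'
python3 go.py 0.451 -0.076 0.12 -9.8
```

```text
t: 2.28
tcp_pos: [0.4499, -0.0823, 0.2173]
tcp_rot: [[0.166, 0.986, -0.0], [0.986, -0.166, 0.0], [-0.0, -0.0, -1.0]]
force: [0.1, 0.0, -0.5]
gripper_width: 0.0558
gripper_force: 0.0
t 2.28 p [ 0.4499 -0.0823  0.2173] yawY -9.5 w 0.0558 gf 0.0 F [ 0.1  0.  -0.5] q [-0.36  0.09 -0.24  1.25 -0.    1.38]
shift cm [0.64 0.01 9.73] roll 0.004
```

```bash

python3 -m handwheel '[[-0.3,[0.6,0,9],0],[-0.3,[0.6,0,9],0],[-0.3,[0.6,0,13],0],[-0.3,[0.6,0,15],0],[-0.3,[0.6,0,15],0]]' 
python3 - <<'E'
from h import *
d=grab('scene'); a=d['pixels'][140:260,200:340,::-1]; cv2.imwrite('pics/s1.png',cv2.resize(a,None,fx=5,fy=5,interpolation=cv2.INTER_CUBIC))
E
python3 go.py 0.451 -0.076 0.041 -9.8
```

```text
t: 2.7
tcp_pos: [0.4464, -0.0748, 0.0624]
tcp_rot: [[0.171, 0.985, -0.01], [0.985, -0.171, 0.003], [0.002, -0.01, -1.0]]
force: [-0.9, 0.1, 1.4]
gripper_width: 0.0554
gripper_force: 0.0
t 2.75 p [ 0.4483 -0.0754  0.0652] yawY -9.9 w 0.0556 gf 0.0 F [ 0.2 -0.5 -0.2] q [-0.34  0.2  -0.5   0.88 -0.    1.4 ]
shift cm [-0.01  0.29  2.42] roll -0.001
```

View pics/s1.png

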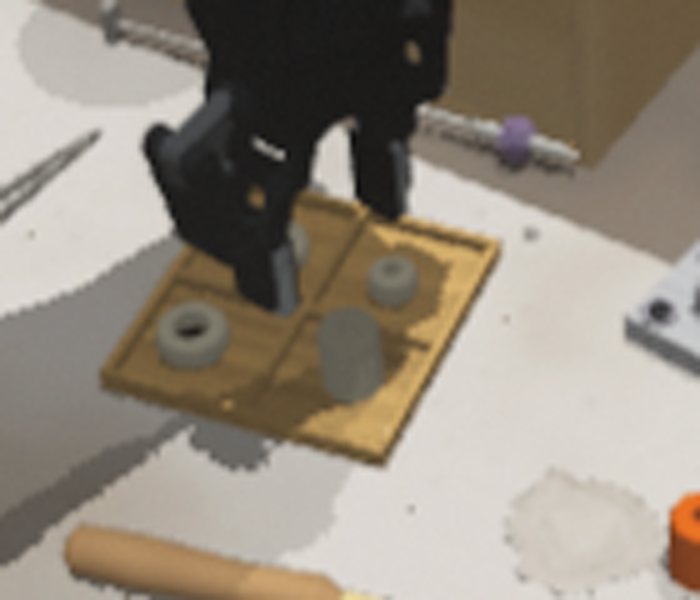

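The fingers show at about (268,298) and (380,205) in the crop, and the bead top at (350,325). The gripper looks offset toward +x/+y or higher than expected, so I'll project the reported tips to check.

```bash

python3 - <<'E'
from h import *
d=grab('scene');T=grab('top');s=status.observe();p=np.array(s['tcp_pos']);R=np.array(s['tcp_rot'])
c=lambda q:((np.array(proj(d,q))-[200,140]+.5)*5-.5).round(0)
print(s['tcp_pos'])
for dz in(0.005,.019):
  print(dz,c(p+R@[0,0,dz]),[c(p+R@[x,y,dz]) for y in(-.028,.028) for x in (-.011,.011)])
print('bead top',c([.451,-.076,.038]),'T',np.round(proj(T,[.451,-.076,.038]),1),'tcp T',np.round(proj(T,p),1))
save(T,'t1.png')
a=T['pixels'][130:250,200:340,::-1]; cv2.imwrite('pics/t1c.png',cv2.resize(a,None,fx=5,fy=5,interpolation=cv2.INTER_CUBIC))
E
```

```text
[ 0.45187408 -0.0767665   0.06870779]
0.005 [342. 277.] [array([315., 333.]), array([271., 308.]), array([411., 247.]), array([367., 223.])]
0.019 [345. 302.] [array([319., 358.]), array([275., 333.]), array([413., 272.]), array([370., 248.])]
bead top [345. 323.] T [278.  210.8] tcp T [276.8 208.8]
```

View pics/t1c.png

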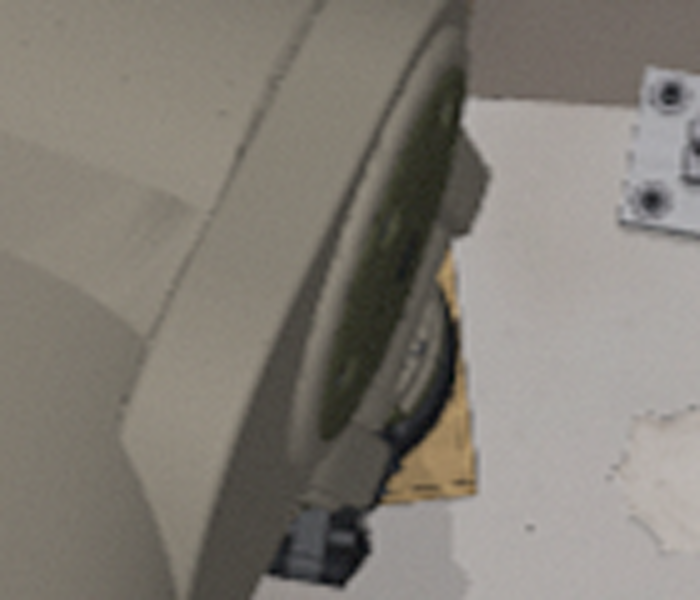

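The top view is blocked by the arm. In the scene picture the tips look higher than projected, possibly because the arm was still settling. I'll measure the tips again numerically now that it is still.

```bash
cat > tip.py <<'E'
from h import *
d=grab('scene');s=status.observe();p=np.array(s['tcp_pos']);R=np.array(s['tcp_rot'])
im=d['pixels'][:,:,::-1]; print(p.round(4),s['gripper_width'])
c=np.array(proj(d,p)); print('tcp px',c.round(1))
hsv=cv2.cvtColor(im,cv2.COLOR_BGR2HSV); m=((hsv[:,:,2]<75)&(hsv[:,:,1]<110)).astype(np.uint8)
x0,y0=int(c[0])-30,int(c[1])-30
for r in range(y0,y0+60): print(r,''.join('#' if v<55 else '+' if v<85 else '.' for v in hsv[r,x0:x0+60,2]))
print(x0)
print([np.round(proj(d,p+R@[x,y,.019]),1).tolist() for y in(-.028,.028) for x in (-.011,.011)])
E
python3 tip.py
```

```text
[ 0.4527 -0.0771  0.0694] 0.05529335331490521
tcp px [268.1 192.6]
162 +++++########################+...+############+.............
163 ++++########################+....+############..............
164 +++###########+..##########.......#########+#+..............
165 ++#############....########.......########++++..............
166 +###############....+#####+.......#########+++..............
167 #################+...#####........#########+++..............
168 #########+#########++#####........+########+++..............
169 #########+################.........########+++............++
170 ##########################.........########+++..............
171 #########################+.........#########++..............
172 #########################+.........#########++..............
173 ##############..+########..........#########+...............
174 #############+...######+...........#########+...............
175 #############+...######............+########+...............
176 ##############...#####+.............########+...............
177 ##############+++#####+..............+######+.........
[... 2235 characters left out ...]
..............................................
213 ............................................................
214 ............................................................
215 ............................................................
216 ............................................................
217 ............................................................
218 ............................................................
219 ............................................................
220 ............................................................
221 ............................................................
238
[[263.7, 210.7], [255.0, 205.7], [282.6, 193.4], [273.9, 188.7]]
```

```bash
python3 - <<'E'
from h import *
d=grab('scene');T=grab('top');p=np.array([.158,-.553,.218]);R=np.array([[.961,.275,0],[.275,-.961,0],[0,0,-1]])
for nm,D in(('scene',d),('top',T)):
    print(nm,'start tcp',np.round(proj(D,p),1),'tips open',[np.round(proj(D,p+R@[x,y,.006]),1).tolist() for y in(-.043,.043) for x in (-.011,.011)],'body',[np.round(proj(D,p+R@[x,y,-.054]),1).tolist() for y in(-.04,.04) for x in (-.04,.04)])
im=cv2.imread('pics/scene0.png')
cv2.imwrite('pics/z0.png',cv2.resize(im[280:400,440:640],None,fx=4,fy=4,interpolation=cv2.INTER_CUBIC))
E
```

```text
scene start tcp [521.9 437.8] tips open [[475.3, 443.1], [474.5, 419.8], [568.0, 460.6], [564.2, 436.3]] body [[497.7, 459.0], [491.8, 367.6], [598.7, 478.3], [580.3, 382.6]]
top start tcp [603.5 408.1] tips open [[575.0, 423.4], [569.8, 407.7], [632.5, 406.0], [627.1, 390.4]] body [[608.0, 461.2], [587.0, 398.6], [666.6, 443.3], [644.8, 381.2]]
```

View pics/z0.png

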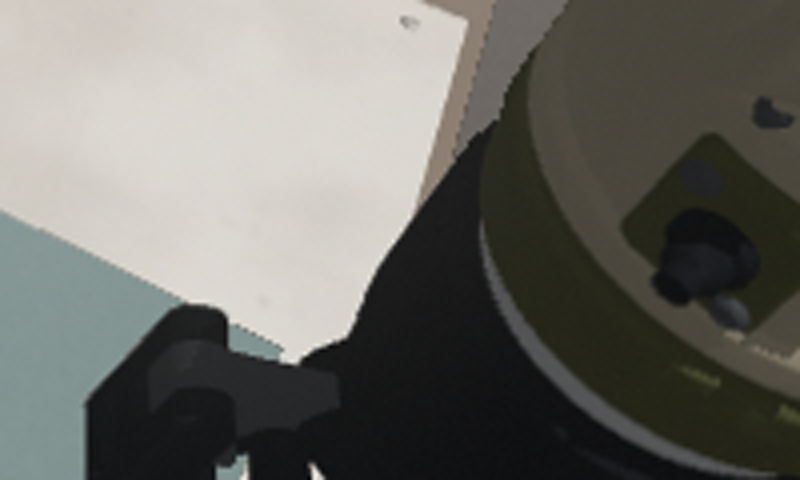

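That crop shows only the gripper's knuckle at the bottom left, with the tips out of frame, so it decides nothing. I'll descend in small steps and watch the force and the tips.

```bash

python3 -m handwheel '[[-0.3,[0,0,0.5],0],[-0.3,[0,0,1],0],[-0.3,[0,0,1.2],0],[-0.3,[0,0,1.2],0],[-0.3,[0,0,1.2],0]]' >/dev/null
python3 go.py 0.451 -0.076 0.041 -9.8; python3 tip.py | sed -n '2,3p;15,70p'
```

```text
t 3.42 p [ 0.4508 -0.0764  0.0553] yawY -9.9 w 0.0556 gf 0.0 F [ 0.3 -0.6 -0.3] q [-0.34  0.21 -0.52  0.84 -0.    1.4 ]
shift cm [0.04 0.02 1.43] roll -0.001
tcp px [267.9 198.2]
168 ..+++++#######################.....############.............
180 ###############+..#######++.........+########+..............
181 ###############...######+............########+..............
182 ###############+..######.............+#######+..............
183 ################++#####+..............+######+..............
184 #######################+...............++####...............
185 #######################+...................++...............
186 #######################+....................................
187 +######################.....................................
188 .######################.....................................
189 .+#####################+....................................
190 ..+####################+....................................
191 ....+################+++....................................
192 ......+#############++++....................................
193 .......
[... 1632 characters left out ...]
..............................................
219 ............................................................
220 ............................................................
221 ............................................................
222 ............................................................
223 ............................................................
224 ............................................................
225 ............................................................
226 ............................................................
227 ............................................................
237
[[263.6, 216.1], [254.9, 211.1], [282.3, 198.9], [273.7, 194.2]]
```

```bash

python3 -m handwheel '[[-0.3,[0,0,0.2],0],[-0.3,[0,0,0.4],0],[-0.3,[0,0,0.4],0]]' >/dev/null; python3 go.py
python3 -m handwheel '[[-0.3,[0,0,0.2],0],[-0.3,[0,0,0.4],0],[-0.3,[0,0,0.4],0]]' >/dev/null;  python3 go.py
python3 - <<'E'
from h import *
d=grab('scene'); a=d['pixels'][150:240,210:330,::-1]; cv2.imwrite('pics/s2.png',cv2.resize(a,None,fx=6,fy=6,interpolation=cv2.INTER_CUBIC))
E
```

```text
t 3.72 p [ 0.4508 -0.0764  0.0511] yawY -9.9 w 0.0555 gf 0.0 F [-0.5  0.5  0.2] q [-0.34  0.21 -0.52  0.83 -0.    1.4 ]
t 3.97 p [ 0.4508 -0.0764  0.0471] yawY -9.9 w 0.0554 gf 0.0 F [-1.1 -0.7  0. ] q [-0.34  0.22 -0.53  0.82 -0.    1.4 ]
```

View pics/s2.png

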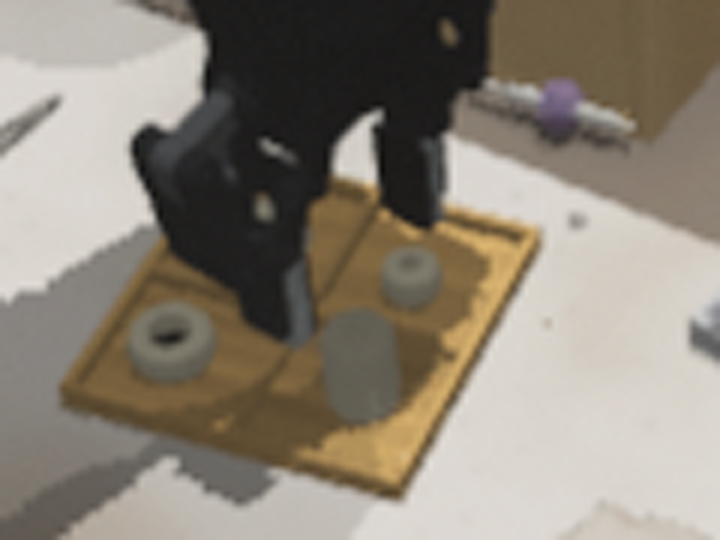

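The left fingertip is at (280,335) in this crop, left of the bead and not over it. The right tip is at (415,225) and the bead top at (358,325). To separate a height offset from a sideways one, I'll compare the finger's outer knuckle in both views.

```bash
python3 - <<'E'
from h import *
S=grab('scene');T=grab('top');s=status.observe();R=np.array(s['tcp_rot'])
t1=cv2.imread('pics/t1.png')
h=cv2.cvtColor(t1,cv2.COLOR_BGR2HSV)[:,:,2]
for r in range(222,252): print(r,''.join('#' if v<55 else '+' if v<85 else '.' for v in h[r,245:290]))
p=np.array([.4519,-.0768,.0687])
for z in (.006,-.02,-.04,-.054):
    print(z,'T',[np.round(proj(T,p+R@[x,-.055,z]),1).tolist() for x in(-.012,.012)])
p=np.array(s['tcp_pos'])
for z in (.006,-.02,-.04,-.054):
    print(z,'S',[np.round(proj(S,p+R@[x,-.055,z]),1).tolist() for x in(-.012,.012)])
print(np.round(s['tcp_rot'],3).tolist())
g=cv2.cvtColor(T['pixels'][:,:,::-1],cv2.COLOR_BGR2HSV)[:,:,2]
for r in range(222,252): print(r,''.join('#' if v<55 else '+' if v<85 else '.' for v in g[r,245:290]))
E
```

```text
222 .++++++++++++++++++...++++++++++###..........
223 .+++++++++++++++++.....+++++++.+###..........
224 ++++++++++++++++++....++++++++++##+..........
225 +++++++++++++++++.....+++++++++##............
226 +++++++++++++++++....++++++++++#+............
227 ++++++++++++++++++....+++++++++#.............
228 +++++++++++++++++..+++++++++++##+............
229 +++++++++++++++......+++++++++#+.............
230 ++++++++++++++++++....+++++++##+.............
231 ++++++++++++++++#++++.+###++##...............
232 ++++++++++++++++++++++#####++................
233 +++++++++++++++...+.+######+.................
234 ++++++++++++++++.+.++######..................
235 +++++++++++++++.+++++######+.................
236 +++++++++++++++.++.++++++###+................
237 ++++++++++++##+.++.++++..+##+................
238 +++++++++++##+++.+.+##++++###................
239 +++++++++++##+...+.+#########................
240 ++++++++++###+++++.+#########................
241 ++++++++++##++++++++########.................
242 +++++++++###++...++########+.................
243 +++++++++####+++++++#######..................

[... 1595 characters left out ...]

238 ++++++++++++++#+++++++#++++###...............
239 ++++++++++++.+#+..+..+########...............
240 ++++++++++++++#++++.++########...............
241 +++++++++++..##++++++########+...............
242 +++++++++++++#+....++########................
243 ++++++++++++##+++++++#######.................
244 +++++++++++####++++++######+.................
245 ++++++++++...+++++++######+..................
246 +++++++++..........+######...................
247 +++++++++...............+....................
248 ++++++++.....................................
249 ++++++++.....................................
250 +++++++......................................
251 +++++++......................................
```

The top view places the outer knuckle as far out in x as expected, so there is no sideways error, only a height question. Closing gently at the nominal grasp height will settle it.

```bash

python3 -m handwheel '[[-0.3,[0,0,0.3],0],[-0.3,[0,0,0.55],0],[-0.3,[0,0,0.55],0]]' >/dev/null; python3 go.py
python3 -m handwheel '[[0.2,[0,0,0],0],[0.2,[0,0,0],0],[0.3,[0,0,0],0],[0.3,[0,0,0],0],[0.4,[0,0,0],0]]' 30 >/dev/null;  python3 go.py
python3 -m handwheel '[[0.5,[0,0,0],0],[0.5,[0,0,0],0],[0.6,[0,0,0],0],[0.6,[0,0,0],0],[0.6,[0,0,0],0]]' 30 >/dev/null;  python3 go.py
```

```text
t 4.37 p [ 0.4507 -0.0764  0.0414] yawY -9.9 w 0.0555 gf 0.0 F [ 0.  -0.4  0.3] q [-0.34  0.23 -0.54  0.81 -0.    1.4 ]
t 4.78 p [ 0.4511 -0.0765  0.0421] yawY -9.9 w 0.0253 gf 0.0 F [-0.  -0.3  0.6] q [-0.34  0.22 -0.54  0.81 -0.    1.4 ]
t 5.20 p [ 0.4511 -0.0765  0.042 ] yawY -9.9 w 0.0172 gf 0.0 F [-0.9 -0.   0.1] q [-0.34  0.22 -0.54  0.81 -0.    1.4 ]
```

The fingers closed past 25 mm without touching anything, so they really are above the bead. I'll measure where the closed tips are now.

```bash

python3 tip.py | sed -n '2,3p;5,58p'
```

```text
tcp px [268.6 202.9]
172 ......+++++###################################+.............
174 .....+++++################################..+...............
175 ....+++++################################+..................
176 +...+++++###+############################...................
177 ##++++++####++###########################...................
178 #++++++#####++###########################...................
179 #++++++#####++.##########################...................
180 ++++++####+++..+########################+...................
181 +++++######+++++########################....................
182 #+++########++++#####################+#+....................
183 +#+###########+.####################++++....................
184 .+############++#####################++#+...................
185 ..+##################################+++....................
186 ...+#################################+++....................
187 .....#################################++....................
188 ......+###############################++....................
189 ........###########################
[... 1795 characters left out ...]
..................................................
218 ............................................................
219 ............................................................
220 ............................................................
221 ............................................................
222 ............................................................
223 ............................................................
224 ............................................................
225 ............................................................
226 ............................................................
227 ............................................................
```

```bash
python3 - <<'E'
from h import *
d=grab('scene'); a=d['pixels'][150:240,210:330,::-1]; cv2.imwrite('pics/s3.png',cv2.resize(a,None,fx=6,fy=6,interpolation=cv2.INTER_CUBIC))
E
```

```text
(no output)
```

View pics/s3.png

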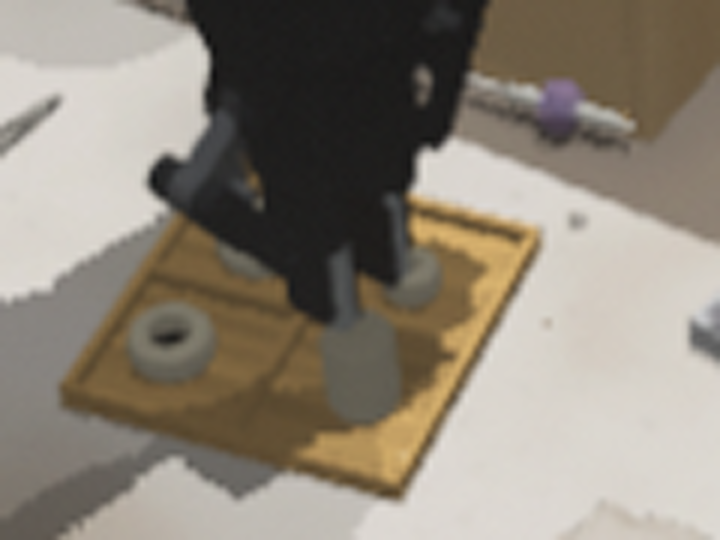

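The closed tips straddle the bead's axis in the picture at about (330,320) and (395,275), just above its top at (358,325). I'll triangulate the knuckle, which is visible in both views, to confirm the height.

```bash

python3 -m handwheel '[[-0.3,[0,0,0],0],[-0.3,[0,0,0],0],[-0.3,[0,0,0],0],[-0.3,[0,0,0],0],[-0.3,[0,0,0],0]]' >/dev/null
python3 - <<'E'
from h import *
S=grab('scene');T=grab('top');s=status.observe();p=np.array(s['tcp_pos']);R=np.array(s['tcp_rot']);print(p.round(4),s['gripper_width'])
def tri(a,b):
    o1,r1=ray(T,*a);o2,r2=ray(S,*b)
    A=np.array([r1,-r2]).T; k=np.linalg.lstsq(A,o2-o1,rcond=None)[0]
    P,q=o1+k[0]*r1,o2+k[1]*r2; return (P+q)/2,np.linalg.norm(P-q)
hs=cv2.cvtColor(S['pixels'][:,:,::-1],cv2.COLOR_BGR2HSV)[:,:,2];ht=cv2.cvtColor(T['pixels'][:,:,::-1],cv2.COLOR_BGR2HSV)[:,:,2]
for r in range(165,190): print(r,''.join('#' if v<40 else '+' if v<70 else '-' if v<100 else '.' for v in hs[r,225:265]))
for r in range(230,250): print(r,''.join('#' if v<40 else '+' if v<70 else '-' if v<100 else '.' for v in ht[r,250:285]))
for a,b in [((258,244),(232,174)),((261,246),(232,174)),((272,245),(239,180))]:
    P,e=tri(a,b); print(P.round(4),e.round(4),'tool',(R.T@(P-p)).round(4))
E
```

```text
[ 0.4511 -0.0765  0.042 ] 0.05564682446330897
165 ...................+##++################
166 ...................+##+++###############
167 ...................-+++++###############
168 ...................----++###############
169 ...................----++###############
170 ..................-----+################
171 .................-----++################
172 ................-----++++###############
173 .........---...-----+++++###############
174 ........-++++------+++++################
175 ........++++------++++++####+-+#########
176 ........##++-----+++++++####+---########
177 .......-##++---++++++++#######+---+#####
178 ........##+++-++++++##++#######++--#####
179 ........-#++++++++####++#########++#####
180 ........-##++++#######+++###############
181 .........##++++########++###############
182 .........-##+++########+################
183 ..........##+++########################+
184 ..........-##++#############+-+########-
185 ...........#################-.-######+-.
186 ...........+###############+-..+####+-..
187 ...........+################+--+####+-..
188 ...........-###
[... 362 characters left out ...]
---+------+----+##..........
238 ---------+++-----++---+##-.........
239 ---------++-----+##+++###-.........
240 --------+++------########-.........
241 --------+++--+--+#######-..........
242 -------+++------+#######...........
243 -------+#++-----+++++##+...........
244 ------+##+++++-++++++#+............
245 --------++++++++##+##+.............
246 -----.........-++####..............
247 -----..............-...............
248 ----...............................
249 ----...............................
[ 0.3871 -0.0566  0.1655] 0.0018 tool [ 0.0086 -0.0664 -0.1235]
[ 0.3833 -0.0612  0.1707] 0.0038 tool [ 0.0034 -0.0693 -0.1287]
[ 0.3839 -0.0758  0.1629] 0.0077 tool [-0.0109 -0.0663 -0.1209]
```

The knuckle triangulates to within 2 mm, with no sideways offset. The fingers therefore stand about 28 mm higher than the stated TCP would put them. I'll go down in guarded steps, watching the force and trying to close.

```bash

for i in 1 2 ; do python3 -m handwheel '[[-0.3,[0,0,0.4],0],[-0.3,[0,0,0.8],0],[-0.3,[0,0,0.8],0]]' >/dev/null; python3 go.py; done
for i in 1 2 3 4; do python3 -m handwheel '[[-0.3,[0,0,0.2],0],[-0.3,[0,0,0.3],0]]' >/dev/null; python3 go.py; done
python3 tip.py | sed -n '2,3p;25,58p'
```

```text
t 6.07 p [ 0.4504 -0.0762  0.033 ] yawY -9.9 w 0.0556 gf 0.0 F [-0.7  0.7  0.6] q [-0.34  0.24 -0.55  0.79 -0.    1.4 ]
t 6.32 p [ 0.4504 -0.0763  0.0251] yawY -9.9 w 0.0553 gf 0.0 F [-0.3  0.6  0.2] q [-0.34  0.25 -0.56  0.77 -0.    1.4 ]
t 6.48 p [ 0.451  -0.0765  0.0227] yawY -9.9 w 0.0555 gf 0.0 F [ 0.3  0.2 -0.1] q [-0.34  0.25 -0.56  0.76 -0.    1.4 ]
t 6.65 p [ 0.4511 -0.0765  0.0198] yawY -9.9 w 0.0555 gf 0.0 F [-0.3  0.2 -0.6] q [-0.34  0.25 -0.56  0.75 -0.    1.4 ]
t 6.82 p [ 0.451  -0.0765  0.0168] yawY -9.9 w 0.0554 gf 0.0 F [-0.4 -0.8  0. ] q [-0.34  0.26 -0.57  0.74 -0.    1.4 ]
t 6.98 p [ 0.451  -0.0765  0.0138] yawY -9.9 w 0.0554 gf 0.0 F [ 0.  -0.   0.5] q [-0.34  0.26 -0.57  0.74 -0.    1.4 ]
tcp px [269.7 212.7]
182 .....+++++++#####################+.+###########.............
204 .+#####################+....................................
205 ++#####################+....................................
206 #+..+##################++...................................
207 .....+################+++...................................
208 ......++#############++++.....
[... 1215 characters left out ...]
..................................................
228 ............................................................
229 ............................................................
230 ............................................................
231 ............................................................
232 ............................................................
233 ............................................................
234 ............................................................
235 ............................................................
236 ............................................................
237 ............................................................
```

```bash

python3 -m handwheel '[[-0.3,[0,0,0.2],0],[0.1,[0,0,0.2],0],[0.3,[0,0,0.2],0],[0.5,[0,0,0.2],0],[0.6,[0,0,0.2],0]]' 40 >/dev/null;  python3 go.py
python3 -m handwheel '[[0.8,[0,0,0],0],[0.8,[0,0,0],0],[0.8,[0,0,0],0]]' 40 >/dev/null;  python3 go.py
```

```text
t 7.45 p [ 0.4511 -0.0765  0.0122] yawY -9.9 w 0.0231 gf 39.1 F [-1.4  0.6  1.7] q [-0.34  0.26 -0.57  0.73 -0.    1.4 ]
t 7.70 p [ 0.4511 -0.0765  0.0121] yawY -9.9 w 0.0233 gf 39.2 F [-0.2  0.3  3.3] q [-0.34  0.26 -0.57  0.73 -0.    1.4 ]
```

Gripped. Next I lift and go over to the vise.

```bash

python3 -m handwheel '[[0.8,[0,0,-1],0],[0.8,[0,0,-3],0],[0.8,[0,0,-5],0],[0.8,[0,0,-6],0],[0.8,[0,0,-6],0]]' 40 >/dev/null;  python3 go.py 0.5443 -0.2187 0.072 -9.8
python3 - <<'E'
from h import *
S=grab('scene'); s=status.observe();p=np.array(s['tcp_pos'])
print('bead axis bottom/ mid pred', np.round(proj(S,[p[0],p[1],.064]),1), np.round(proj(S,[p[0],p[1],.075]),1))
im=S['pixels'][:,:,::-1]; hsv=cv2.cvtColor(im,cv2.COLOR_BGR2HSV)
save(S,'s4.png')
for r in range(172,215): print(r,' '.join('%2x/%2x'%(hsv[r,c,1]//4,hsv[r,c,2]//4) for c in range(258,286,2)))
E
```

```text
t 8.12 p [ 0.4529 -0.0771  0.0741] yawY -9.9 w 0.0232 gf 39.3 F [ 0.9 -0.4 -0.4] q [-0.34  0.19 -0.49  0.89 -0.    1.4 ]
shift cm [-12.39  11.43   0.27] roll -0.001
bead axis bottom/ mid pred [268.  194.8] [267.5 190.7]
172  4/ 7  4/ 7  2/ 7  2/ 7  5/20  8/ 7  8/ 7  6/ 7  6/ 7  1/12  3/1d  3/36  3/35  5/2f
173  6/ 7  4/ 7  4/ 7  2/ 7  4/1c  8/ 7  8/ 7  9/ 7  8/ 7  1/11  3/19  2/36  3/36  3/35
174  4/ 7  2/ 7  4/ 7  4/ 7  4/1a  8/ 7  b/ 7  6/ 7  6/ 7  1/10  2/16  3/36  3/36  3/36
175  0/ 7  2/ 7  4/ 7  2/ 7  3/1b  6/ 7  8/ 7  6/ 7  6/ 7  0/ f  0/13  3/36  3/36  3/36
176  4/ 7  2/ 7  4/ 7  4/ 7  3/21  8/ 7  2/ 6  8/ 7  8/ 7  0/ f  2/17  3/36  3/36  3/36
177  4/ 7  4/ 7  2/ 7  2/ 7  4/1e  7/ 9  6/ 7  6/ 7  6/ 7  0/ e  2/1a  3/36  3/36  3/36
178  4/ 7  4/ 7  2/ 7  1/ 8  6/12  a/13  9/11  7/ 8  9/ 7  2/ d  2/22  3/36  3/36  3/36
179  2/ 7  4/ 7  4/ 7  1/ c  5/ e  a/18  9/17  9/ f  6/ 7  1/ d  2/28  3/36  3/36  3/36
180  2/ 8  4/ 7  3/ 9  0/11  2/ f  a/17  9/18  a/14  6/ 7  1/ c  3/26  3/36  3/36  3/36
181  4/ 7  2/ 7  0/ a  1/14  2/10  a/18  a/18  9/17  7/ a  0/ b  3/24  3/36  3/36  3/36

[... 2203 characters left out ...]
 1f/18 1f/1a 1f/1b 1e/1c 1f/1d 1f/1d 1d/17 1c/17 1d/16 1d/17 1d/17 1d/19 1f/20 1f/2e
208 1e/18 1e/1c 1f/1b 1d/1b 1e/1b 1e/1b 1d/16 1d/16 1d/17 1d/17 1d/17 1d/17 1d/19 1f/23
209 1e/1c 1e/1e 1e/1d 1e/1c 1e/1b 1d/17 1c/15 1c/15 1d/16 1d/17 1e/17 1e/1b 1e/1b 1d/1a
210 1f/1c 1f/1e 1e/1e 1e/1e 1f/1b 1d/16 1c/15 1c/15 1d/15 1d/16 1c/16 1d/1a 1f/22 1f/26
211 1f/1d 1e/1d 1f/1d 1e/1e 1e/1c 1c/17 1d/16 1d/16 1d/16 1c/16 1b/15 1c/17 20/2a 1f/2e
212 1f/1e 1e/1d 1f/1c 1f/1d 1e/19 1e/18 1e/17 1d/17 1c/16 1c/16 1d/16 1e/1d 1f/2d 1f/2e
213 1f/1f 1f/1e 1e/1d 1e/1d 1e/19 1d/17 1d/17 1d/18 1d/17 1d/17 1d/16 20/22 1f/2d 1f/32
214 1f/20 1f/20 1f/1f 1e/1a 1e/19 1d/17 1e/17 1d/17 1e/18 1d/17 1e/1b 1f/2b 1f/2e 1f/33
```

The bead is in the grip, spanning columns 263–275 with its bottom at about row 198. That matches the prediction and puts its base at z ≈ 0.066. Next: over to the vise.

```bash

python3 -m handwheel '[[0.8,[-1.2,1.2,0],0],[0.8,[-2.5,2.3,0],0],[0.8,[-3.7,3.5,0],0],[0.8,[-5,4.6,0],0],[0.8,[-6.2,5.8,0],0]]' 40 >/dev/null
python3 -m handwheel '[[0.8,[-1.3,1.2,0],0],[0.8,[-2.5,2.3,0],0],[0.8,[-3.8,3.5,0],0],[0.8,[-5.1,4.6,0],0],[0.8,[-6.3,5.8,0],0]]' 40 >/dev/null
python3 -m handwheel '[[0.8,[0,0,0],0],[0.8,[0,0,0],0],[0.8,[0,0,0],0],[0.8,[0,0,0],0]]' 40 >/dev/null
python3 go.py 0.5444 -0.2197 0.032 -9.8
cat > look.py <<'E'
from h import *
S=grab('scene'); s=status.observe();p=np.array(s['tcp_pos']); save(S,'look.png')
zb=p[2]-.0121+.004
print('bead bottom z',zb.round(4),'pred px',np.round(proj(S,[p[0],p[1],zb]),1),'nest S px',np.round(proj(S,[.5442,-.2168,.014]),1))
h=cv2.cvtColor(S['pixels'][:,:,::-1],cv2.COLOR_BGR2HSV); c=np.array(proj(S,[p[0],p[1],zb])).round().astype(int)
for r in range(c[1]-14,c[1]+22): print(r,' '.join('%3d/%2x'%(h[r,x,1],h[r,x,2]//4) for x in range(c[0]-14,c[0]+16,2)))
print(c[0]-14)
E
python3 look.py
```

```text
t 9.33 p [ 0.5429 -0.2183  0.0712] yawY -9.8 w 0.0230 gf 39.3 F [-0.1 -0.6  0.1] q [-0.52  0.42 -0.17  0.98  0.    1.22]
shift cm [-0.11  0.18  3.92] roll -0.0
bead bottom z 0.0634 pred px [355.3 187.9] nest S px [353.5 204.6]
174  45/13  39/10  28/ 9   9/ 7   0/ 7   0/ 7  17/ 7   6/ a   8/10  34/13  36/11  19/ 6   6/ b  34/1d  42/21
175  43/13  43/13  36/ f   9/ 7  18/ 7   9/ 7   9/ 7   5/ d  10/14  37/12  39/17  18/ 7   0/ c  37/1f  45/22
176  48/14  45/13  43/13   0/ 6  18/ 7   0/ 7  17/ 7   5/ e   6/14  38/14  36/18  27/ 9  13/ f  41/20  47/22
177  45/14  43/13  45/14   9/ 7   9/ 7  17/ 7  18/ 7   0/ f   7/13  39/15  41/18  28/ b  39/13  43/21  46/22
178  47/14  45/14  45/14   9/ 7  18/ 7   9/ 7   9/ 7   4/ f   7/12  36/15  39/18  37/12  47/1d  46/22  48/22
179  46/14  49/14  47/14   9/ 7   0/ 7  16/ 7   9/ 7   4/11   7/12  41/17  37/18  43/1c  46/22  46/22  47/23
180  49/14  46/14  47/14  26/ 7   9/ 7  16/ 7   0/ 7  11/12   0/12  41/19  40/17  43/1f  49/23  49/23  46/22
181  45/15  42/15  46/13   9/ 7   0/ 7  17/ 7   9/ 7   4/11   4/11  39/18  40/18  46/20  47/23  47/23  46/23
1
[... 2354 characters left out ...]
   3/18   3/19   6/21   8/2d   7/2e   8/22
204   3/17   6/14   3/15   3/16   3/18   3/18   0/19   0/18   0/18   0/18   2/1c   7/2a   7/2d   9/2a  16/14
205   0/18   3/16   3/15   3/17   3/18   5/18   3/18   0/18   3/18   3/18   4/1e   7/2d   7/2d   8/20   9/1d
206   3/18   3/18   3/17   3/18   3/18   3/18   3/18   5/18   0/1b   2/1c   6/28   7/2d   7/2b   8/18   7/23
207   3/18   3/18   3/18   0/18   3/18   5/18   3/18   3/18   2/1c   3/2a   6/2b   6/2d   8/20   8/19   7/23
208   3/18   3/18   3/18   3/18   0/18   3/18   0/18   3/18   0/21   3/30   6/1f   6/27   5/17   5/18   7/23
209   3/18   0/18   3/18   0/18   0/18   3/18   3/18   2/25   3/2e   3/31   3/15   7/1b   7/26   8/1e   8/29
341
```

```bash

python3 -m handwheel '[[0.8,[-0.1,0.2,0],0],[0.8,[-0.1,0.2,1],0],[0.8,[-0.1,0.2,2.5],0],[0.8,[-0.1,0.2,3.5],0],[0.8,[-0.1,0.2,3.9],0]]' 40 >/dev/null
python3 -m handwheel '[[0.8,[0,0,0],0],[0.8,[0,0,0],0],[0.8,[0,0,0],0],[0.8,[0,0,0],0]]' 40 >/dev/null
python3 go.py 0.5444 -0.2197 0.0225 -9.8
python3 - <<'E'
from h import *
S=grab('scene'); a=S['pixels'][150:250,300:430,::-1]; cv2.imwrite('pics/v1.png',cv2.resize(a,None,fx=6,fy=6,interpolation=cv2.INTER_CUBIC))
E
```

```text
t 10.13 p [ 0.5463 -0.2211  0.0337] yawY -9.9 w 0.0229 gf 39.3 F [ 0.3 -0.1 -0.1] q [-0.52  0.45 -0.22  0.9  -0.    1.22]
shift cm [ 0.11 -0.21  1.12] roll -0.001
```

View pics/v1.png

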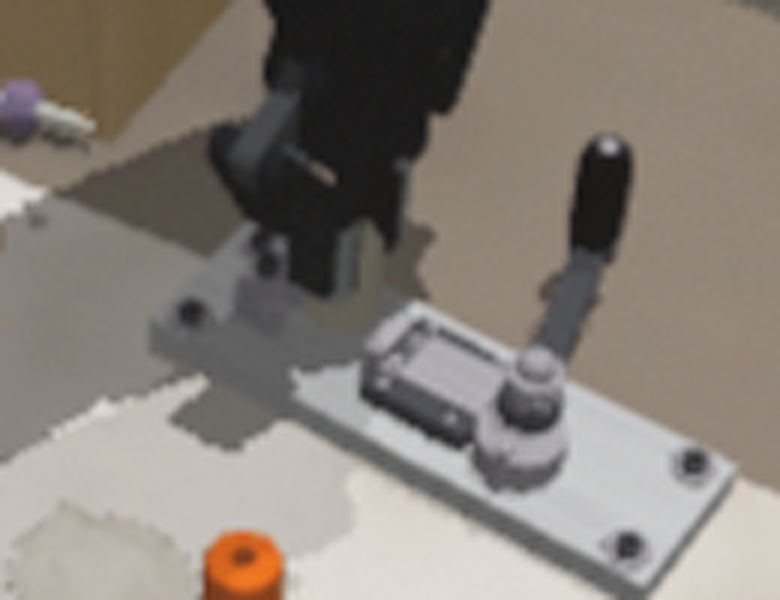

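This last allowed view shows the bead upright in the grip at about (350,290), just over the bed between the V jaw at (265,300) and the pad at (375,360). I'll trim the position and read it again.

```bash

python3 -m handwheel '[[0.8,[0.1,-0.15,0],0],[0.8,[0.1,-0.15,0],0],[0.8,[0.1,-0.15,0],0]]' 40 >/dev/null
python3 go.py
python3 -m handwheel '[[0.8,[0,0,0],0],[0.8,[0,0,0],0],[0.8,[0,0,0],0],[0.8,[0,0,0],0],[0.8,[0,0,0],0]]' 40 >/dev/null
python3 go.py 0.5444 -0.2197 0.0225 -9.8
```

```text
t 10.43 p [ 0.5444 -0.2195  0.0332] yawY -9.9 w 0.0230 gf 39.3 F [ 0.2 -0.9 -0.2] q [-0.52  0.45 -0.22  0.9  -0.    1.22]
t 10.85 p [ 0.5444 -0.2196  0.0329] yawY -9.9 w 0.0233 gf 39.3 F [ 1.2 -0.6 -1.1] q [-0.52  0.45 -0.22  0.9  -0.    1.22]
shift cm [-0.01  0.    1.04] roll -0.001
```

Good. Next I lower in steps until it touches the bed.

```bash

python3 -m handwheel '[[0.8,[0,0,0.4],0],[0.8,[0,0,0.8],0],[0.8,[0,0,0.8],0]]' 40 >/dev/null; python3 go.py
for i in 1 2 ; do python3 -m handwheel '[[0.8,[0,0,0.1],0],[0.8,[0,0,0.1],0],[0.8,[0,0,0.1],0]]' 40 >/dev/null; python3 go.py; done
```

```text
t 11.10 p [ 0.5438 -0.2192  0.0239] yawY -9.9 w 0.0230 gf 39.3 F [ 0.4  0.  -0.5] q [-0.52  0.46 -0.23  0.88 -0.    1.22]
t 11.35 p [ 0.5444 -0.2196  0.0239] yawY -9.9 w 0.0229 gf 39.3 F [ 0.5 -0.9 -0.3] q [-0.52  0.46 -0.23  0.88 -0.    1.22]
t 11.60 p [ 0.5445 -0.2196  0.023 ] yawY -9.9 w 0.0232 gf 39.3 F [ 0.2 -0.4 -0.8] q [-0.52  0.46 -0.23  0.88 -0.    1.22]
```

```bash

for i in 1 2 3; do python3 -m handwheel '[[0.8,[0,0,0.1],0],[0.8,[0,0,0.1],0],[0.8,[0,0,0.1],0]]' 40 >/dev/null; python3 go.py; done
```

```text
t 11.85 p [ 0.5446 -0.2197  0.0222] yawY -9.9 w 0.0231 gf 39.5 F [ 0.  -0.1  1.3] q [-0.52  0.46 -0.23  0.87 -0.    1.22]
t 12.10 p [ 0.5447 -0.2197  0.0221] yawY -9.9 w 0.0232 gf 40.1 F [-3.3  0.7  8. ] q [-0.52  0.46 -0.23  0.87 -0.    1.22]
t 12.35 p [ 0.5447 -0.2198  0.022 ] yawY -9.9 w 0.0231 gf 40.7 F [-3.4  2.2 12.8] q [-0.52  0.46 -0.23  0.87 -0.    1.22]
```

It touched the bed exactly at the predicted height. I'll relieve the push, open gently and rise.

```bash

python3 -m handwheel '[[0.8,[0,0,-0.15],0],[0.8,[0,0,-0.15],0],[0.5,[0,0,-0.15],0],[0.3,[0,0,-0.15],0],[0.2,[0,0,-0.15],0]]' 20 >/dev/null; python3 go.py
python3 -m handwheel '[[0.1,[0,0,0],0],[0,[0,0,0],0],[-0.1,[0,0,0],0],[-0.2,[0,0,0],0],[-0.2,[0,0,0],0]]' >/dev/null; python3 go.py
python3 -m handwheel '[[-0.2,[0,0,-1],0],[-0.2,[0,0,-3],0],[-0.2,[0,0,-5],0],[-0.2,[0,0,-7],0],[-0.2,[0,0,-8],0]]' >/dev/null; python3 go.py 0.606 -0.2858 0.10 -9.8
python3 - <<'E'
from h import *
S=grab('scene');save(S,'s6.png')
p=np.array([.5445,-.2197])
print('pred bead top center',np.round(proj(S,[*p,.048]),1),'bottom',np.round(proj(S,[*p,.014]),1))
h=cv2.cvtColor(S['pixels'][:,:,::-1],cv2.COLOR_BGR2HSV)
c=np.array(proj(S,[*p,.048])).astype(int)
for r in range(c[1]-10,c[1]+24): print(r,' '.join('%3d/%2x'%(h[r,x,1],h[r,x,2]//4) for x in range(c[0]-14,c[0]+16,2)))
print(c[0]-14)
E
```

```text
t 12.77 p [ 0.5443 -0.2195  0.0211] yawY -9.9 w 0.0342 gf 0.0 F [-0.5  0.2 -1.2] q [-0.52  0.46 -0.23  0.87 -0.    1.22]
t 13.18 p [ 0.5444 -0.2195  0.0213] yawY -9.9 w 0.0512 gf 0.0 F [ 0.7 -0.3 -0.1] q [-0.52  0.46 -0.23  0.87 -0.    1.22]
t 13.60 p [ 0.5457 -0.2203  0.1049] yawY -9.9 w 0.0511 gf 0.0 F [ 0.5 -0.7 -0. ] q [-0.52  0.39 -0.12  1.05 -0.    1.22]
shift cm [-5.42  7.06  0.52] roll -0.001
pred bead top center [355.8 193.2] bottom [354.9 205. ]
183  42/15  42/15  46/15  46/15  45/15  49/15  49/15  49/15  49/15  49/15  48/15  48/15  45/15  45/1b  45/23
184  45/15  45/15  44/15  39/15  42/15  42/15  43/14  52/14  49/15  51/15  48/15  44/15  42/15  43/18  45/1f
185  47/15  44/15  47/15  42/15  42/15  42/15  44/15  45/15  49/15  48/15  46/15  44/15  44/15  42/15  46/1b
186  23/19  33/17  44/15  44/15  42/15  44/15  42/15  45/15  42/15  44/15  42/15  42/15  42/15  45/15  44/1b
187   4/1c  11/17  40/14  41/15  44/15  44/15  44/15  44/15  42/15  42/15  42/15  42/15  45/15  44/15  44/1b
188   2/1a   4/ f  17/12  34/16  39/15  44/15  47/15  42/15  42/15  42/15  45/15  42/15  42/15 
[... 2369 characters left out ...]
   1/2f   9/15   7/1c   7/26   8/22   7/2d
211   0/18   0/18   3/18   2/1d   0/2c   3/2c   3/2c   3/2c   4/2e   3/2d   9/14   7/1c   7/22   9/2a   7/2c
212   3/17   5/18   2/25   2/28   0/2c   3/2c   1/2c   3/2c   3/31   3/2d  15/15  10/1a   6/1e   8/29  10/2d
213   0/17   0/18   0/2a   1/2c   3/2c   1/2c   1/2c   1/2e   1/32   3/29  17/16  12/25  11/17  11/1c   8/28
214   3/18   3/18   2/21   1/2a   1/2c   1/2c   1/2c   3/31   3/32   3/29  15/11  10/20  15/15   9/15   7/1c
215   0/18   0/17   0/19   2/22   0/2a   3/2c   3/2c   0/32   1/32   3/2a  10/ c  15/11  14/16  15/15  12/15
216  12/24   3/18   3/19   0/19   2/21   3/2c   0/2c   1/33   1/32   4/2c   4/ e   5/ c  14/12  18/15  12/15
341
```

The bead stands upright and free. It spans columns 351–361 and rows 190–208, as predicted. Now to the handle.

```bash

python3 -m handwheel '[[-0.2,[-1.4,1.8,0],0],[-0.2,[-2.8,3.6,0],0],[-0.2,[-4.2,5.4,0],0],[-0.2,[-5.5,7.2,0],0],[-0.2,[-5.5,7.2,0],0]]' >/dev/null
python3 -m handwheel '[[-0.2,[0,0,0],0],[-0.2,[0,0,0],0],[-0.2,[0,0,0],0]]' >/dev/null; python3 go.py .606 -.286 .036 -9.8
python3 - <<'E'
from h import *
S=grab('scene');s=status.observe();p=np.array(s['tcp_pos']);R=np.array(s['tcp_rot'])
h=cv2.cvtColor(S['pixels'][:,:,::-1],cv2.COLOR_BGR2HSV)[:,:,2]
print('handle top S',np.round(proj(S,[.606,-.286,.078]),1),'tips now',np.round(proj(S,p+[0,0,.007]),1))
for r in range(130,205): print(r,''.join('#' if v<40 else '+' if v<70 else '-' if v<100 else '.' for v in h[r,365:435]))
E
```

```text
t 14.32 p [ 0.6051 -0.2851  0.101 ] yawY -9.8 w 0.0511 gf 0.0 F [-0.1 -0.4 -0.3] q [-0.56  0.55  0.12  1.14  0.    1.18]
shift cm [-0.07  0.12  6.5 ] roll -0.001
handle top S [400.5 173. ] tips now [401.9 161.5]
130 ....................+###+++----++++######################.............
131 ...................-####+-----++++#######################.............
132 ...................-###++----++++#++#####################.............
133 ...................-###++++--+#++#+--+##################-.............
134 ...................-###+++++++#####-..--+##############-..............
135 ...................-####+++++######+--...-+#########++-...............
136 ...................-####++++########++---.+########++-................
137 ...................-####++++############++##########++................
138 ...................-####++++#########################+................
139 ...................-####+++##########################+................
140 ...................-#####++#########################+-................
141 ...................-################################+-.....
[... 4036 characters left out ...]
.........................
196 ---------------------------++-----+--.................................
197 ----------------------------------+--.................................
198 ..--------------------------------+--.................................
199 ....----------------------++-----+--..................................
200 ......-------------------++-----++-...................................
201 ......-------------------++-----+-....................................
202 ....-----------------------------.....................................
203 ....-----.----------------------......................................
204 ....--..------------------------......................................
```

The tips are around (397,166) and (410,150), with the handle top at (401,174) midway below them. I'll descend with a force check and then grip.

```bash

python3 -m handwheel '[[-0.2,[0,0.1,1],0],[-0.2,[0,0.1,1.8],0],[-0.2,[0,0.1,2.2],0],[-0.2,[0,0.1,2.2],0]]' >/dev/null; python3 go.py
python3 -m handwheel '[[-0.2,[0,0,0.6],0],[-0.2,[0,0,1.2],0],[-0.2,[0,0,1.4],0],[-0.2,[0,0,1.4],0]]' >/dev/null; python3 go.py
python3 -m handwheel '[[-0.2,[0,0,0.8],0],[-0.2,[0,0,1.8],0],[-0.2,[0,0,2.8],0],[-0.2,[0,0,2.8],0]]' >/dev/null; python3 go.py .606 -.286 .036 -9.8
python3 - <<'E'
from h import *
S=grab('scene')
h=cv2.cvtColor(S['pixels'][:,:,::-1],cv2.COLOR_BGR2HSV)[:,:,2]
for r in range(155,205): print(r,''.join('#' if v<40 else '+' if v<70 else '-' if v<100 else '.' for v in h[r,375:430]))
E
```

```text
t 14.70 p [ 0.6057 -0.2853  0.0775] yawY -9.8 w 0.0515 gf 0.0 F [-0.1 -0.   0.1] q [-0.56  0.56  0.09  1.1  -0.    1.18]
t 15.03 p [ 0.6064 -0.2859  0.0645] yawY -9.9 w 0.0514 gf 0.0 F [-1.1  0.7  0.5] q [-0.56  0.57  0.07  1.07 -0.    1.18]
t 15.37 p [ 0.6053 -0.2852  0.0343] yawY -9.9 w 0.0513 gf 0.0 F [-0.6  0.9  0.1] q [-0.56  0.6   0.03  1.01 -0.    1.18]
shift cm [-0.06  0.09 -0.17] roll -0.001
155 ...............+-----+####################-............
156 ...............+----++####################-............
157 ..............------++####################-............
158 ........--....-----++#####################-............
159 .......-+++-------+++#####################-............
160 .......+#+++-----++++####################+.............
161 ......+##++-----++++..+#################+..............
162 ...---+##++----+++++-...+############+++-..............
163 ------###++++--+++###+-....-#########+--...............
164 ------####++++++#######+-...##########+................
165 ------####+++++##########+-+##########+................
166 ------+###++++######++##########
[... 1603 characters left out ...]
--++--+++++++-----......................
194 ------------------++++++++++----.......................
195 ------------------++++++++--+---.......................
196 -----------------+++++++++-----........................
197 -----------------++++---++-----........................
198 -----------------++++--++-----.........................
199 ----------------+++++--++-----.........................
200 ----------------+++---+++----..........................
201 ---------------++-----++-----..........................
202 ----------------------++---............................
203 ----------------------+----............................
204 --------------++-----++---.............................
```

```bash

python3 -m handwheel '[[0.1,[0,0.05,0],0],[0.3,[0,0.05,0],0],[0.5,[0,0.05,0],0],[0.6,[0,0.05,0],0],[0.8,[0,0.05,0],0]]' 40 >/dev/null; python3 go.py
python3 -m handwheel '[[1,[0,0,0],0],[1,[0,0,0],0],[1,[0,0,0],0],[1,[0,0,0],0]]' 40 >/dev/null; python3 go.py
python3 - <<'E'
import numpy as np
pv=np.array([.5313,-.2926]); yv=np.array([.170,.9854]); xv=np.array([.9854,-.170]); tx=np.array([.171,.985]);ty=np.array([.985,-.171])
P=lambda a: pv+.075*(np.cos(a)*xv+np.sin(a)*yv)
A=np.radians([15,0,-15,-30,-45,-60,-75,-90])
for i in range(8):
    d=(P(A[i])-P(A[0]))*100; e=(P(A[i])-P(A[i-1]))*100 if i else d; print(int(np.degrees(A[i])),P(A[i]).round(4),'cum',[round(d@tx,2),round(d@ty,2)],'inc',[round(e@tx,2),round(e@ty,2)])
E
```

```text
t 15.83 p [ 0.6058 -0.2862  0.0381] yawY -9.9 w 0.0163 gf 38.9 F [-5.   1.2  4.1] q [-0.56  0.59  0.03  1.01 -0.    1.18]
t 16.17 p [ 0.6058 -0.2862  0.0381] yawY -9.9 w 0.0164 gf 38.9 F [-5.7  1.   3.9] q [-0.56  0.59  0.03  1.01 -0.    1.18]
14 [ 0.606  -0.2858] cum [np.float64(0.0), np.float64(0.0)] inc [np.float64(0.0), np.float64(0.0)]
0 [ 0.6052 -0.3054] cum [np.float64(-1.94), np.float64(0.26)] inc [np.float64(-1.94), np.float64(0.26)]
-14 [ 0.5994 -0.324 ] cum [np.float64(-3.88), np.float64(0.0)] inc [np.float64(-1.94), np.float64(-0.25)]
-29 [ 0.5889 -0.3406] cum [np.float64(-5.69), np.float64(-0.74)] inc [np.float64(-1.81), np.float64(-0.75)]
-45 [ 0.5745 -0.3539] cum [np.float64(-7.24), np.float64(-1.93)] inc [np.float64(-1.55), np.float64(-1.19)]
-59 [ 0.5572 -0.363 ] cum [np.float64(-8.44), np.float64(-3.48)] inc [np.float64(-1.19), np.float64(-1.55)]
-75 [ 0.5381 -0.3673] cum [np.float64(-9.19), np.float64(-5.29)] inc [np.float64(-0.75), np.float64(-1.81)]
-90 [ 0.5186 -0.3665] cum [np.float64(-9.45), np.float64(-7.23)] inc [np.float64(-0.26), np.float64(-1.94)]
```

The handle is gripped: it reads 16.4 mm wide, with the same −1.7 mm bias the bead showed. I'll swing it 30° first and check.

```bash

python3 -m handwheel '[[1,[-0.5,0.1,0],0],[1,[-1,0.2,0],0],[1,[-1.5,0.23,0],0],[1,[-1.95,0.25,0],0],[1,[-1.95,0.25,0],0]]' 40 >/dev/null; python3 go.py
python3 -m handwheel '[[1,[-0.5,-0.02,0],0],[1,[-1,-0.07,0],0],[1,[-1.5,-0.15,0],0],[1,[-1.95,-0.25,0],0],[1,[-1.95,-0.25,0],0]]' 40 >/dev/null; python3 go.py 0.5994 -.324 .038 -9.8
```

```text
t 16.58 p [ 0.6044 -0.3059  0.038 ] yawY -9.9 w 0.0162 gf 39.1 F [-6.   3.   6.3] q [-0.59  0.61  0.06  1.02 -0.    1.16]
t 17.00 p [ 0.5983 -0.3237  0.038 ] yawY -9.9 w 0.0165 gf 39.2 F [-6.7  4.4  5.6] q [-0.61  0.61  0.07  1.03 -0.    1.13]
shift cm [-0.02  0.11  0.  ] roll -0.001
```

```bash

python3 -m handwheel '[[1,[-0.47,-0.15,0],0],[1,[-0.93,-0.32,0],0],[1,[-1.4,-0.53,0],0],[1,[-1.8,-0.75,0],0],[1,[-1.8,-0.75,0],0]]' 40 >/dev/null; python3 go.py
python3 -m handwheel '[[1,[-0.42,-0.27,0],0],[1,[-0.82,-0.55,0],0],[1,[-1.2,-0.87,0],0],[1,[-1.55,-1.2,0],0],[1,[-1.55,-1.2,0],0]]' 40 >/dev/null; python3 go.py
python3 -m handwheel '[[1,[-0.33,-0.36,0],0],[1,[-0.65,-0.74,0],0],[1,[-0.93,-1.15,0],0],[1,[-1.2,-1.55,0],0],[1,[-1.2,-1.55,0],0]]' 40 >/dev/null; python3 go.py .5572 -.363 .038 -9.8
```

```text
t 17.42 p [ 0.5881 -0.3392  0.038 ] yawY -9.9 w 0.0164 gf 39.2 F [-5.1  6.7  5.9] q [-0.64  0.61  0.06  1.03  0.    1.1 ]
t 17.83 p [ 0.5743 -0.3518  0.038 ] yawY -9.8 w 0.0166 gf 39.1 F [-3.3  8.7  5.5] q [-0.67  0.6   0.05  1.02  0.    1.07]
t 18.25 p [ 0.5579 -0.3607  0.0381] yawY -9.8 w 0.0164 gf 39.0 F [-0.5  9.2  4.1] q [-0.7   0.58  0.02  1.01  0.    1.05]
shift cm [-0.24 -0.03  0.  ] roll 0.0
```

```bash

python3 -m handwheel '[[1,[-0.2,-0.45,0],0],[1,[-0.4,-0.88,0],0],[1,[-0.57,-1.35,0],0],[1,[-0.7,-1.8,0],0],[1,[-0.7,-1.8,0],0]]' 40 >/dev/null; python3 go.py .5186 -.3645 .038 -9.8
python3 - <<'E'
import numpy as np
from scipy.optimize import least_squares
from plant import status
q=status.observe()['tcp_pos'][:2]
P=np.array([(.6058,-.2862),(.6044,-.3059),(.5983,-.3237),(.5881,-.3392),(.5743,-.3518),(.5579,-.3607),q])
for fixed in (1,0):
    f=(lambda v:np.hypot(*(P-v[:2]).T)-(.075 if fixed else v[2]))
    s=least_squares(f,[.5313,-.2926,.075]); print(s.x.round(4),(s.fun*1e3).round(2))
    c=s.x[:2]; a=np.degrees(np.arctan2(*(P-c)[:,::-1].T)); print(a.round(1), 'final', (c-.075*np.array([.170,.9854])).round(4))
E
```

```text
t 18.67 p [ 0.54   -0.3651  0.0382] yawY -9.8 w 0.0163 gf 39.0 F [1.2 7.3 1.4] q [-0.72  0.56 -0.03  0.99  0.    1.02]
shift cm [-0.3  -2.12  0.02] roll 0.0
[ 0.5309 -0.2907  0.075 ] [-0.01  0.02  0.02 -0.02 -0.06  0.04  0.01]
[  3.4 -11.7 -26.1 -40.3 -54.7 -68.9 -83.1] final [ 0.5182 -0.3646]
[ 0.5309 -0.2906  0.0751] [-0.02  0.02  0.03 -0.01 -0.05  0.04 -0.  ]
[  3.4 -11.7 -26.1 -40.3 -54.6 -68.9 -83. ] final [ 0.5181 -0.3645]
```

The swing follows a clean circle about (0.5309, −0.2907) with residuals under 0.1 mm. I'll refine the vise yaw from its screws and edges before the last step.

```bash
python3 - <<'E'
from h import *
T=grab('top');S=grab('scene')
for nm,D,o,pairs,f in (('top',T,(220,110),[((411,139),(725,195)),((398,215),(712,272))],'top0.png'),('scene',S,(215,160),[((463,107),(722,242)),((421,152),(683,292))],'scene0.png')):
    g=cv2.cvtColor(cv2.imread('pics/'+f),cv2.COLOR_BGR2GRAY).astype(float)
    for a,b in pairs:
        w=[]
        for (x,y) in (a,b):
            u,v=(x+.5)/3.6-.5+o[0],(y+.5)/3.6-.5+o[1]
            for _ in range(3):  # darkness centroid
                ui,vi=int(round(u)),int(round(v)); V,U=np.mgrid[vi-3:vi+4,ui-3:ui+4]; k=np.clip(130-g[vi-3:vi+4,ui-3:ui+4],0,None); u,v=(U*k).sum()/k.sum(),(V*k).sum()/k.sum()
            w.append(onz(D,u,v,.016))
        d=w[0]-w[1]; print(nm,np.round(w,4)[:,:2].tolist(),np.linalg.norm(d).round(4),'yaw',np.degrees(np.arctan2(d[0],d[1])).round(2))
    ed=cv2.Canny(g.astype(np.uint8),60,150); L=cv2.createLineSegmentDetector().detect(g.astype(np.uint8))[0][:,0]
    for l in L:
        p,q=onz(D,*l[:2],.014),onz(D,*l[2:],.014); n=np.linalg.norm(p-q)
        if n>.06 and abs((p+q)/2-np.array([.537,-.257,.014])).max()<.06:
            d=(p-q)*np.sign((p-q)[1]); print('  line',n.round(3),((p+q)/2).round(3)[:2],np.degrees(np.arctan2(d[0],d[1])).round(2))
E
```

```text
top [[0.5723, -0.1788], [0.5425, -0.3442]] 0.1681 yaw 10.21
top [[0.5309, -0.1715], [0.5015, -0.3366]] 0.1678 yaw 10.11
  line 0.112 [ 0.573 -0.227] 10.33
  line 0.185 [ 0.503 -0.252] 10.02
  line 0.166 [ 0.509 -0.25 ] 10.22
scene [[0.5671, -0.1843], [0.5422, -0.3468]] 0.1644 yaw 8.72
scene [[0.5296, -0.1743], [0.5005, -0.3392]] 0.1675 yaw 10.01
  line 0.183 [ 0.495 -0.258] 10.13
  line 0.178 [ 0.505 -0.26 ] 10.42
  line 0.09 [ 0.573 -0.233] 8.74
```

```bash

python3 -m handwheel '[[1,[-0.12,-0.55,0],0],[1,[-0.2,-1.1,0],0],[1,[-0.2,-1.65,0],0],[1,[-0.15,-2.2,0],0],[1,[-0.15,-2.2,0],0]]' 40 >/dev/null; python3 go.py 
python3 -m handwheel '[[1,[0,0,0],0],[1,[0,0,0],0],[1,[0,0,0],0]]' 40 >/dev/null; python3 go.py .5175 -.3645 .038 -9.8
python3 -c "
from h import *
p=status.observe()['tcp_pos'];print(np.degrees(np.arctan2(p[1]+.2907,p[0]-.5309)))"
```

```text
t 19.18 p [ 0.5183 -0.3646  0.0382] yawY -9.8 w 0.0164 gf 39.1 F [ 3.8  3.  -0.5] q [-0.74  0.53 -0.08  0.96  0.    1.  ]
t 19.43 p [ 0.5189 -0.3647  0.0382] yawY -9.8 w 0.0167 gf 39.2 F [4.1 3.3 1.8] q [-0.74  0.53 -0.08  0.96  0.    1.  ]
shift cm [-0.01 -0.14  0.02] roll -0.0
-99.20137424244888
```

```bash

python3 -m handwheel '[[1,[0,-0.15,0],0],[1,[0,-0.15,0],0],[1,[0,-0.15,0],0],[1,[0,-0.15,0],0],[1,[0,-0.15,0],0]]' 40 >/dev/null; python3 go.py .5175 -.3645 .038 -9.8
python3 - <<'E'
from h import *
p=status.observe()['tcp_pos'];print('lever deg',np.degrees(np.arctan2(p[1]+.2907,p[0]-.5309)))
A=cv2.imread('pics/s6.png');S=grab('scene');save(S,'s7.png')
print('nest bead top S',np.round(proj(S,[.5442,-.2168,.048]),1),'bottom',np.round(proj(S,[.5442,-.2168,.014]),1))
h=cv2.cvtColor(S['pixels'][:,:,::-1],cv2.COLOR_BGR2HSV)
for r in range(184,220): print(r,' '.join('%3d/%2x'%(h[r,x,1],h[r,x,2]//4) for x in range(340,376,2)))
# tray beads ivory unchanged?
B=cv2.imread('pics/scene0.png'); d=np.abs(B.astype(int)-S['pixels'][:,:,::-1]).max(2)[170:235,215:305]; ys,xs=np.where(d>50); print('tray diff n',len(xs), xs.mean()+215 if len(xs) else 0, ys.mean()+170 if len(xs) else 0)
E
```

```text
t 19.85 p [ 0.5176 -0.3645  0.0382] yawY -9.8 w 0.0161 gf 39.3 F [4.1 4.1 2.4] q [-0.74  0.52 -0.09  0.96  0.    1.  ]
shift cm [-0.   -0.    0.02] roll -0.0
lever deg -100.25436121693414
nest bead top S [354.4 192.8] bottom [353.5 204.6]
184  45/24  45/24  45/24  43/25  43/24  45/24  45/24  47/24  47/24  47/24  47/24  47/24  45/24  44/24  43/24  45/24  45/24  45/24
185  46/25  45/25  45/24  42/24  42/24  43/24  44/24  45/24  48/24  47/24  47/24  44/24  45/24  44/24  45/24  45/25  45/24  45/25
186  38/26  12/2c  42/24  41/25  41/25  42/24  43/24  45/24  45/24  45/24  44/24  42/24  45/24  45/24  45/24  43/24  45/24  43/25
187  16/2b   1/2f  24/25  42/24  41/25  42/24  45/25  45/24  45/24  44/24  45/24  45/24  45/24  47/24  47/25  45/24  45/24  43/24
188   1/2e   5/24   7/1b  21/27  43/25  42/24  47/25  45/25  42/24  43/24  44/24  43/24  45/24  45/24  45/25  47/24  43/25  43/25
189   3/2f  12/14  11/11   6/2a  20/2a  45/25  42/28  38/2b  39/2a  44/24  45/24  45/24  43/24  45/24  47/25  45/24  42/25  43/24
190   6/2a   5/ e  10/13  10/2d   4/30  28/2b  37/30  35/32  36/32  40/2d  43/24 
[... 3173 characters left out ...]
  3/19   3/18   3/18   2/19   0/1d   2/20   0/20   0/1f   2/1f   2/1f   5/ d   5/ c   9/ e   5/ e  11/11   6/14   5/18   9/1b
216  14/1b   3/19   5/18   3/18   2/1a   0/1e   0/1f   0/1f   0/1f   2/1f   0/10   6/ b   5/ c   5/ d   9/ e   4/11   6/14   3/18
217  14/20  12/1b   0/19   3/18   3/18   2/1a   2/1e   0/1f   2/20   0/1f   3/19   4/10   5/ b   5/ c  14/ d   9/ e   8/11   6/14
218  16/24  14/1f  10/1a   3/19   0/18   0/18   2/1b   2/1e   2/20   2/20   2/1f   0/16   4/10  11/ b  15/ c   9/ d   4/ e  10/13
219  14/23  13/22  16/20   7/1a   0/19   0/18   3/18   5/1b   0/1f   2/20   2/20   2/1d   0/19   5/ d  11/ b   5/ c   9/ e   6/15
tray diff n 1107 259.15266485998194 222.34507678410117
```

The bead is upright with its bore at (354.5,193), matching the nest prediction of (354.4,192.8). The lever is at full lift and firmly held, so I'm handing in.

```bash
python3 -c "
from plant import order
print(order.hand_in())"
```

```text
the job is handed in; nothing more can be done
None
```

The job is handed in at about 20 s: the tall bead stands upright in the vise, and the gripper still holds the handle at full lift, lever along the vise's -y to within about 1°. The other three beads were left in the tray, though I did not re-check their positions after the move.

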